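# Vent the big toner tin through its stirring lid

### The arm

A 7-joint arm with a two-finger parallel gripper is mounted at the origin on the work surface. World frame = base frame: x ahead of the robot, y to its left, z up, the work surface at z = 0. Lengths are in m, angles in rad, forces in N, time in s.
With the tool pointing down it reaches from about 0.425 to 0.95 m from the base axis. Payload 4.7 kg.
Tool frame: the origin (TCP) lies midway between the tips of the shut fingers; the grasp point (between the pads) lies 19 mm behind it; z points along the fingers, y is the direction in which the jaws open and shut (so a half turn about z gives the same grasp; the last joint's range is limited). The gripper opens to 87 mm and grips with 3 to 60 N. Pads are 19 mm wide; open, the fingers measure 117 mm over their backs; the gripper's body (75 mm by 190 mm) begins 51 mm behind the grasp point.
Start: joints at [1.236, 0.469, -0.049, 1.532, 0.024, 1.141, -0.082], TCP at [0.203, -0.644, 0.223] pointing down, gripper open.
Joint ranges: [-2.59, 2.59], [-0.33, 1.99], [-1.39, 1.29], [0.1, 2.45], [-1.04, 4.18], [0.21, 1.99], [-2.66, 2.66]. Speed limits (rad/s): [2.57, 2.57, 3.14, 3.14, 3.14, 3.14, 3.14].

### API

Orientations are given as a unit quaternion [w, x, y, z].
In Python, from workcell import * gives the robot as it stands. The module is installed in compiled form; this text tells all that it offers. Calls block until the motion is done:
- move_ptp(position, orientation): joint-space move of the TCP to a pose.
- movel(position, feed=0.15, rotation=None, stop_force=None): straight line of the TCP; rotation=None keeps the orientation; feed is the mean speed in m/s. With stop_force (N) it stops when the force on the tool has changed by that much, and returns True; else False.
- set_joints(angles): joint-space move.
- move_gripper(opening): opening from 0.0 (shut) to 1.0 (fully open); the grip force is fixed at half the most; returns when the fingers have stopped.
- wait(seconds).
- solve_ik(position, orientation): joint angles nearest the present ones, or None.
- read_state(): the state.
- grab_frame(name): name is "scene" or "side" or "wrist"; returns (picture, depth): 420x560x3 uint8, blue, green, red; 420x560 float32, m along the optical axis (not along the pixel's ray), 0 where there is no reading.
- get_calibration(name): a dict with "fx", "fy", "cx", "cy" (pixels), "world_to_cam" (4x4, takes a point from world to camera coordinates); the wrist camera has in their place "hand_eye" (4x4, takes a point from camera to tool coordinates, whose origin is the TCP and whose axes are the flange's). Camera axes: x right, y up, looking along -z (the intrinsics and any distortion apply to the point x, -y, -z); pixel columns grow to the right and rows downward; lengths in m; the calibration is good to about 2 mm. A picture is of the moment at which its call begins: read the wrist's pose just before it. get_calibration takes no time and is no camera call.
A pose or a line that the arm cannot do raises Unreachable and nothing moves.
- hand_in(): hands the job in, once; it reports no verdict.
Trained networks look in the newest picture that a camera, given by its name, has taken for a name from the list of things; names that differ only in an ending like _2 or _b are one class to them, and where a whole thing is asked for, a point or a joint stands for the part that bears it (a point fixed in the world has none). Each returns a list of dicts, best first, with "conf" (0 to 1); they miss things now and then, are a little off and sometimes report something else, mostly with a low value. They report only what shows in the picture. A call takes as long as a camera call.
- recognise(target, camera): "at" ([x, y, z] in m, in world coordinates, good to about 4 mm: the middle of the surface that is visible of it).
- spot_point(target, camera): "at" ([x, y, z] in m, in world coordinates, good to about 4 mm: a listed point, or the origin of a listed thing).
The state is a dict: "t": time; "joints": joint angles; "qd": joint speeds; "joint_efforts": joint torques, N m; "tcp_pos": TCP position; "tcp_rot": TCP orientation; "wrist_force": force on the tool from outside, world axes, zero at the start; "torque": the same for the moment, N m; "width": opening from 0.0 (shut) to 1.0 (fully open).
Only numpy, scipy, OpenCV 4.12 (cv2) and the standard library are available. Lean on these libraries where they do the work, as an engineer would, in place of code of your own. Each camera call takes 0.05 s, during which the arm holds its last target. There are 200 camera calls.

### The job

The big toner tin has stood in the warm: vent it before it goes on the mixing machine. With the fingertips, press the thumb lever at the back of its stirring lid all the way down, so that the linked spout lid at the front lifts fully open, hold it open for three seconds, then ease the lever slowly up until the spout lid has settled shut without snapping, and move clear. Do not touch the spout lid itself, do not lift, tip or shift the tin, and leave the two small tins and the other things on the bench alone.

Things in the scene. Friction and masses are not known exactly. Their poses are not given: they have to be found in the camera images.
- big_tin: the biggest tin with a stirring lid: steel, 166 mm across, 178 mm tall, black lid on top (top face 184 mm above the bench), 2.5 to 4.5 kg, loose on the bench. Origin: centre of its underside, z up; its +x points to the pouring spout, -x to the thumb lever and grip loop (reaches 131 mm behind the axis). Mid-lid a driving fork stands up to 223 mm; a thin pull rod runs beside it
- thumb_lever (a joint): angle of the big tin's thumb lever, rad: 0 at rest (up), grows as it is pressed, 0.42 at its stop. Pivot: a cross pin 45 mm behind the tin's axis, 200 mm above the bench; pad centre 62 mm behind the pin. Sprung up: about 5 N at the pad starts it, 10 N holds it down; let go, it flies up and the lid slams. At rest the pad slopes 0.2 rad, outer edge higher
- thumb_lever_pad (a point): centre of the top face of the black thumb pad at the lever's end, pressed from above; moves with the lever. Pad: 30 mm along the lever (the tin's x), 34 mm wide, 7 mm thick, 106 mm behind the tin's axis; its top is about 216 mm above the bench with the lever up, about 26 mm lower with it down. The black grip loop passes below it, clear of its travel
- spout_lid (a joint): angle of the big tin's spout lid in rad: 0 shut, 0.92 fully open. Driven by the lever through the pull rod, 2.19 times the lever's angle
- spout_lid_plate: the spout lid itself: aluminium flap 60 mm long and 58 mm wide at the front of the stirring lid, hinged across its inner edge. Origin on the hinge, 45 mm in front of the tin's axis, 197 mm above the bench; its x points along the flap to its free edge, which rises about 49 mm when the lid is open
- small_lid_a (a joint): angle of the spout lid on small_tin_a, rad, 0 shut
- small_lid_b (a joint): angle of the spout lid on small_tin_b, rad, 0 shut
- white_tin: closed white tin with a plain press-on lid, 166 mm across and 128 mm tall; bystander; origin at the centre of its underside
- press_lid: flat steel press-on tin lid lying on the bench, 132 mm across, 8 mm thick; bystander; origin at the centre of its underside
- stir_stick: flat steel stirring stick lying on the bench, 22 x 275 mm, 4 mm thick; bystander; origin in its middle on its underside, its y axis along it
- mix_cup: open white plastic mixing cup, 92 mm across the rim and 110 mm tall; bystander; origin at the centre of its underside
- hardener: closed metal hardener bottle with a black cap, 68 mm across and 150 mm tall; bystander; origin at the centre of its underside
- putty_knife: putty knife lying on the bench; bystander; origin on its underside
- small_tin_a: small tin with the same kind of stirring lid, 108 mm across, about 155 mm tall with its fittings; bystander, to be left alone; origin at the centre of its underside, z up, its lever towards its own -x
- small_tin_b: small tin with the same kind of stirring lid, 108 mm across, about 155 mm tall with its fittings; bystander, to be left alone; origin at the centre of its underside, z up, its lever towards its own -x

How it is judged:
On the way, in this order (a step that is already met when the one before it is completed fails the run):
1. the big tin's spout lid is held fully open by its lever for at least two seconds (its angle above 0.80 of 0.92 rad) (value of joint spout_lid above 0.8 rad), for 2 s.
2. the spout lid is shut again (below 0.05 rad) (value of joint spout_lid below 0.05 rad), for 0.2 s.
At the end, for the whole second after the job is handed in: the big tin's spout lid and lever are back at rest (lid below 0.05 rad, lever below 0.025 rad), the big tin stands upright and still within 20 mm of where it was, the small tins' spout lids are shut and every other thing on the bench is within 20 mm of where it was (value of joint each of spout_lid, small_lid_a, small_lid_b below 0.05 rad and value of joint thumb_lever below 0.025 rad and angle between big_tin's own z axis and vertical below 0.03 rad and distance of each of big_tin, white_tin, press_lid, stir_stick, mix_cup, hardener, putty_knife, small_tin_a, small_tin_b from where it was at the start of the episode below 0.02 m and linear speed of big_tin below 0.01 m/s); the robot touches nothing.
It fails at once if the spout lid snaps shut: while still more than 0.15 rad open it falls faster than 3 rad/s (an eased lid takes a second or so) (velocity of joint spout_lid below -3 rad/s and value of joint spout_lid above 0.15 rad).
It fails at once if the fingers push on the spout lid itself (over 1 N), or the gripper's body or arm, not the fingers, bears on the tin or its lid (over 3 N) (contact force between the fingers and spout_lid_plate above 1 N or contact force between the arm and big_tin above 3 N).
It fails at once if the big tin is lifted, tipped or shifted by more than 30 mm (height (world z) of big_tin above 0.012 m or angle between big_tin's own z axis and vertical above 0.12 rad or distance of big_tin from where it was at the start of the episode above 0.03 m).
It fails at once if a small tin's spout lid is opened (value of joint any of small_lid_a, small_lid_b above 0.25 rad).
It fails at once if another thing on the bench is lifted, knocked or shifted by more than 30 mm (distance of any of white_tin, press_lid, stir_stick, mix_cup, hardener, putty_knife, small_tin_a, small_tin_b from where it was at the start of the episode above 0.03 m).
It also fails if it takes over 45 s, if anything falls off the work surface, if the arm or the gripper's body presses on something with over 40 N, if the wrist force passes 120 N, or if a joint passes its speed limit or range.

## Working session

There is one attempt and no reset: what is moved stays moved. The work goes in short steps, each a Python script; the robot and the scene stay as the last script left them, time stands still between calls to the robot, and variables do not carry over. Pictures are saved under pics/ and viewed, about 8 in all and at most 12, crops included, and the job is handed in when it is done.

```bash
mkdir -p pics
python3 - <<'E'
from workcell import *
import cv2,numpy as np
s=read_state();print(s['t'],s['tcp_pos'],s['tcp_rot'],s['width'])
for c in('scene','side'):
    p,d=grab_frame(c);cv2.imwrite(f'pics/{c}0.png',p)
    for n in('big_tin','thumb_lever_pad','spout_lid_plate','small_tin_a'):
        print(c,n,[(np.round(r['at'],3).tolist(),round(r['conf'],2)) for r in spot_point(n,c)])
print(read_state()['t'])
E
```

```text
0.0 [ 0.20303387 -0.64309569  0.22149277] [-9.79467569e-04  9.88329550e-01  1.52327624e-01 -1.91542035e-04] 0.996747251502273
scene big_tin [([0.583, 0.008, -0.0], 0.6)]
scene thumb_lever_pad [([0.486, 0.051, 0.214], 0.59)]
scene spout_lid_plate [([0.626, -0.008, 0.199], 0.65)]
scene small_tin_a [([0.581, -0.286, -0.002], 0.9), ([0.546, 0.263, -0.0], 0.63), ([0.446, 0.392, 0.002], 0.18)]
side big_tin [([0.585, 0.01, -0.0], 0.6)]
side thumb_lever_pad [([0.489, 0.049, 0.216], 0.58)]
side spout_lid_plate [([0.625, -0.012, 0.194], 0.52)]
side small_tin_a [([0.583, -0.282, -0.0], 0.88), ([0.544, 0.264, -0.003], 0.86)]
0.5
```

```bash
python3 -c "
import cv2,numpy as np
cv2.imwrite('pics/both0.png',cv2.resize(np.vstack([cv2.imread('pics/scene0.png'),cv2.imread('pics/side0.png')]),(400,600)))"
```

```text
(no output)
```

View pics/scene0.png

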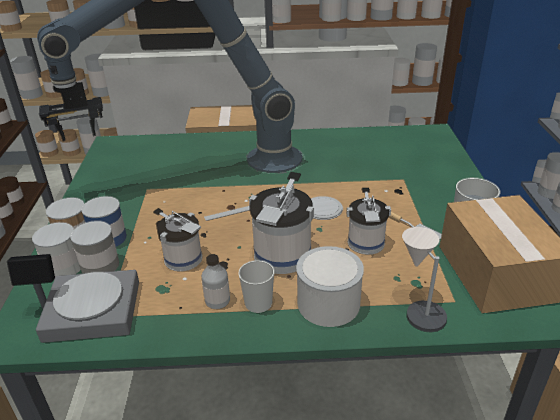

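View pics/side0.png

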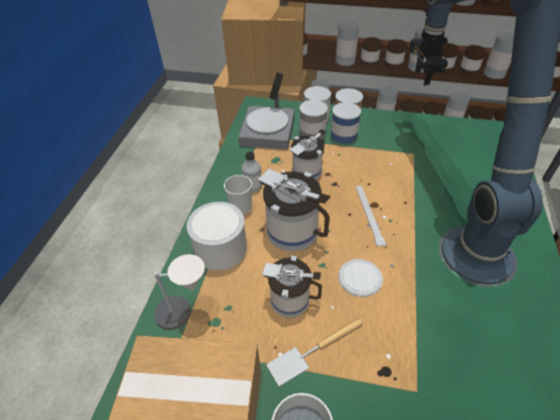

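The scene and side pictures agree. The tin is at (0.584, 0.009), and the pad at (0.487, 0.050) is 105 mm from the axis, against 106 mm expected. The lever points towards the base and left, and the small tins are about 0.27 m to either side. Next I shut the jaws, go above the pad with the jaw axis across the lever, and take one close look.

Run:
```python
from workcell import *
import cv2,numpy as np
from scipy.spatial.transform import Rotation as R
s=read_state();p=np.array(s['tcp_pos'])
movel([p[0],p[1],0.40],feed=0.25)
move_gripper(0.0)
a=np.arctan2(-0.041,0.097)
best=None
for k in(0,np.pi):
    x=np.array([np.cos(a+k),np.sin(a+k),0]);z=np.array([0,0,-1.]);M=np.c_[x,np.cross(z,x),z]
    q=R.from_matrix(M).as_quat();q=[q[3],q[0],q[1],q[2]]
    j=solve_ik([0.487,0.050,0.36],q)
    print(k,None if j is None else np.round(j,2))
    if j is not None and (best is None or abs(j[6])<abs(best[0])): best=(j[6],q)
q=best[1]
move_ptp([0.487,0.050,0.36],q)
s=read_state();print(s['t'],s['tcp_pos'],s['tcp_rot'],s['wrist_force'],s['width'])
im,d=grab_frame('wrist');cv2.imwrite('pics/w1.png',im)
for c in('wrist','side','scene'):
    if c!='wrist':grab_frame(c)
    for n in('big_tin','thumb_lever_pad','spout_lid_plate'):
        print(c,n,[(np.round(r['at'],3).tolist(),round(r['conf'],2)) for r in spot_point(n,c)])
```

```text
0 [ 0.61  0.14 -0.88  1.72  0.11  1.33 -2.26]
3.141592653589793 [ 0.69  0.16 -0.98  1.72  0.13  1.34  0.86]
5.5333 [0.48739052 0.0488745  0.35993349] [-3.12568391e-05  1.99702770e-01  9.79856521e-01  2.54194517e-05] [-0.13359711  0.01604508 -0.22515249] 0.005441046785735819
wrist big_tin []
wrist thumb_lever_pad [([0.489, 0.055, 0.214], 0.75), ([0.44, 0.393, 0.002], 0.61)]
wrist spout_lid_plate [([0.626, -0.007, 0.2], 0.4)]
side big_tin [([0.581, 0.01, 0.003], 0.59)]
side thumb_lever_pad [([0.488, 0.05, 0.213], 0.73)]
side spout_lid_plate [([0.626, -0.011, 0.196], 0.61), ([0.342, -0.123, 0.003], 0.51), ([0.798, 0.123, -0.001], 0.26)]
scene big_tin [([0.587, 0.009, -0.004], 0.9)]
scene thumb_lever_pad [([0.486, 0.05, 0.216], 0.43)]
scene spout_lid_plate [([0.625, -0.006, 0.194], 0.55), ([0.795, 0.123, 0.002], 0.52)]
```

View pics/w1.png

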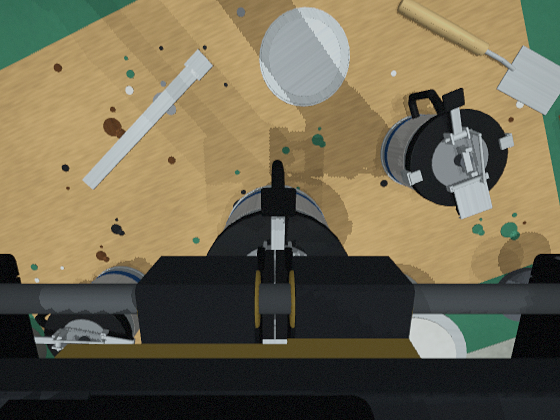

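The wrist picture shows the pad (278, 200) in line with the shut fingers (column 276). The lever runs straight under the gripper, which stays clear of the small tin at (460, 155). All the pad estimates agree within 5 mm, so I descend and press.

Run:
```python
from workcell import *
import cv2,numpy as np
x,y=0.4875,0.0505
movel([x,y,0.24],feed=0.12)
f0=np.array(read_state()['wrist_force'])
c=movel([x,y,0.205],feed=0.02,stop_force=3)
s=read_state();print('contact',c,s['t'],s['tcp_pos'],s['wrist_force']-f0)
z0=s['tcp_pos'][2]
c=movel([x,y,z0-0.018],feed=0.02)
print(read_state()['tcp_pos'],read_state()['wrist_force']-f0)
c=movel([x,y,z0-0.036],feed=0.012,stop_force=12)
s=read_state();print('stop',c,s['t'],s['tcp_pos'],s['wrist_force']-f0)
p,_=grab_frame('side');cv2.imwrite('pics/s2.png',cv2.resize(p[120:280,200:400],None,fx=3,fy=3))
print([(r['at'],r['conf']) for r in recognise('spout_lid_plate','side')][:2])
```

```text
contact True 8.3917 [0.48724827 0.05059989 0.21713839] [ 0.59312879 -0.69726576  4.49803769]
[0.48566289 0.05134204 0.19925303] [-6.07006899  1.89331794  9.50274406]
stop True 10.275 [0.48613533 0.05120479 0.19186479] [-2.28430066 -0.5822179  11.23644111]
[([0.6425, -0.0186, 0.2261], 0.87), ([0.615, -0.2415, 0.1369], 0.34)]
```

View pics/s2.png

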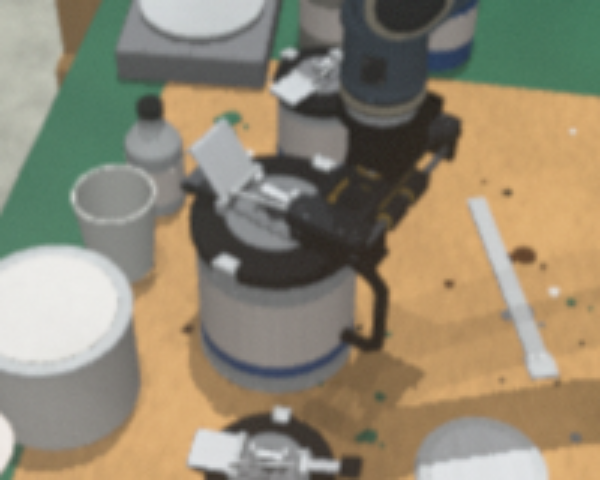

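The side crop shows the spout flap (220, 160) standing up. Its middle, 29 mm above and 20 mm ahead of the hinge, gives about 0.95 rad. The last force is only 11 N, so I feel for the hard stop with a few more mm, then hold.

Run:
```python
from workcell import *
import numpy as np
p=read_state()['tcp_pos'];x,y=p[0],p[1]
for i in range(4):
    z=read_state()['tcp_pos'][2]
    c=movel([x,y,p[2]-0.0015*(i+1)],feed=0.008,stop_force=14)
    s=read_state();print(c,s['t'],np.round(s['tcp_pos'],4),np.round(s['wrist_force'],1))
    if c or s['wrist_force'][2]>18: break
_,d=grab_frame('scene');grab_frame('side')
for c in('scene','side'):
    print([(np.round(r['at'],3),r['conf']) for r in recognise('spout_lid_plate',c)][:1],[(np.round(r['at'],3),r['conf']) for r in spot_point('big_tin',c)][:1])
```

```text
False 10.625 [0.4862 0.0512 0.1916] [-3.1  0.2 12.5]
False 10.9583 [0.4863 0.0512 0.1913] [-7.  -1.3 22.1]
[(array([ 0.657, -0.015,  0.243]), 0.5)] [(array([ 0.587,  0.01 , -0.002]), 0.92)]
[(array([ 0.64 , -0.018,  0.225]), 0.75)] [(array([0.587, 0.013, 0.001]), 0.86)]
```

The force rose to 22 N with almost no travel, so this is the hard stop, and the tin hasn't moved. I hold, then ease up.

Run:
```python
from workcell import *
import cv2,numpy as np
wait(3.2)
p=read_state()['tcp_pos'];x,y=p[0],p[1]
for z in(0.205,0.226):
    movel([x,y,z],feed=0.008)
    s=read_state();print(s['t'],np.round(s['tcp_pos'],4),np.round(s['wrist_force'],1))
wait(0.5)
movel([x,y,0.30],feed=0.06)
movel([x-0.04,y+0.02,0.38],feed=0.12)
s=read_state();print(s['t'],s['tcp_pos'],s['wrist_force'])
P,_=grab_frame('side');Q,_=grab_frame('scene')
cv2.imwrite('pics/e.png',np.hstack([cv2.resize(P[120:320,200:400],(400,400)),cv2.resize(Q[150:310,200:360],(400,400))]))
for c in('scene','side'):
    for n in('big_tin','thumb_lever_pad','spout_lid_plate'):
        print(c,n,[(np.round(r['at'],3).tolist(),round(r['conf'],2)) for r in spot_point(n,c)][:1])
    print([(np.round(r['at'],3),r['conf']) for r in recognise('spout_lid_plate',c)][:1])
```

```text
16.6167 [0.4857 0.0513 0.2052] [-1.8 -0.7  6.7]
19.3917 [0.4863 0.0512 0.226 ] [-0.5  0.2 -0.3]
22.1917 [0.44613932 0.07074364 0.37937365] [ 0.61606299  0.21378138 -0.30311849]
scene big_tin [([0.583, 0.009, -0.004], 0.82)]
scene thumb_lever_pad [([0.487, 0.054, 0.217], 0.52)]
scene spout_lid_plate [([0.625, -0.008, 0.195], 0.82)]
[(array([ 0.663, -0.023,  0.201]), 0.63)]
side big_tin [([0.586, 0.009, 0.0], 0.86)]
side thumb_lever_pad [([0.489, 0.051, 0.215], 0.44)]
side spout_lid_plate [([0.627, -0.011, 0.198], 0.65)]
[(array([ 0.656, -0.021,  0.2  ]), 0.73)]
```

View pics/e.png

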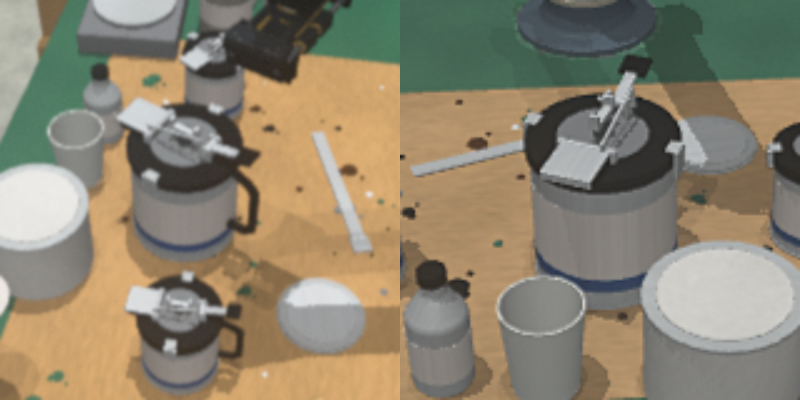

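The last picture shows the spout lid lying flat (left half 145, 115; right half 575, 160), the lever up again, the arm clear and everything in its place.

```bash
python3 -c "
from workcell import *
hand_in()"
```

```text
the job is handed in; nothing more can be done
```

The big tin is vented and the job is handed in; no verdict came back.

- **Press and hold:** I pressed the thumb pad with shut fingertips, starting at z = 0.217 m and reaching the hard stop at 0.191 m. That is the 26 mm travel given, and the force there was about 22 N. The spout lid measured about 0.95 rad open, and I held the lever at the stop for 3.2 s.
- **Release:** I eased the lever up at 8 mm/s until contact was lost, then moved clear at about 22 s.
- **Last checks:**
  - The spout lid is flat (visible middle at z = 0.20 m) and the pad is back at 0.215–0.217 m.
  - The tin's position agrees with the start within the 3–4 mm measuring noise.
  - The wrist force is under 1 N.
  - In the last picture, which doesn't cover the whole bench, nothing had moved. I did not measure the other things' positions.
- **One disagreement:** my first stop signal while pressing came at only about 11 N, too low to trust. I pressed a little further until the force clearly rose. No check failed.

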